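# Slide the signalling-lamp battery box home into its stowage chocks

## Task

Stow the tall, heavy battery box for sea: push it along the shelf, low down near its feet so that it slides and does not tip, into the open end of the low wooden chocks until it stands square and fully home against the back chock. Do not lift it, keep off its lid and carrying handle, leave the chart weight, flashlight and star finder where they lie, and finish with the gripper clear of everything.

Things in the scene. Friction and masses are not known exactly. Their poses are not given: they have to be found in the camera images.
- battery_box: Grey steel battery box, loose on four rubber feet: 95 (x) by 140 (y) mm, 150 mm tall with the lid, black handle up to 190 mm; 1.3 to 1.9 kg, slides at 6 to 14 N. Too wide to grip. Origin: centre of its underside. Steel body 8 to 112 mm high. Its -x face (outlet, latches) starts turned roughly to the robot's right (-y); the box starts 140 to 165 mm to the -x side of the bay's origin, up to 30 mm off line.
- push_spot (a point): Point on the box's -x face, in the middle of its width, 25 mm above the shelf: flat and plain steel here, up to 60 mm high. Pushed below 45 mm height the box slides; above about 55 to 80 mm it tips. The box is taller than fingers are long: lean the tool back 35 to 45 degrees so that only fingertips touch. Axes as the box: x into the box, z up.
- box_lid: The box's lid with carrying handle, fixed on the box: 97 by 142 mm, from 112 to 150 mm above the shelf, handle above that to 190 mm. Origin: centre of the lid's underside, 112 mm above the box's origin, same axes. Not to be touched.
- bay: Three dark hardwood chocks (34 mm tall, 14 mm thick) screwed to the shelf as a U, open to its -x side, no floor. Origin: where the box's origin stands when home, same axes. x points to the back chock, about to the robot's left; inner face at x = 47.5 mm. Inner side faces at y = +-77 mm (7 mm play each side) from x = 47.5 to -25 mm, then flaring to y = +-95 mm at the mouth, x = -60 mm.
- chart_weight: Bystander, loose: a grey ceramic chart weight, round, 72 mm across, 55 mm tall with a knob. Origin: centre of its underside.
- flashlight: Bystander, loose: a steel pocket flashlight lying down, 124 mm along its x, 32 mm thick. Origin: on the shelf below its middle.
- star_finder: Bystander, loose: a flat black bakelite star finder base, a disc 180 mm across, 7 mm thick, with a 13 mm tall centre pin. Origin: centre of its underside.

How it is judged:
By the outcome, as a careful person would: the job done as asked, in the order asked, and still so for the second after the job is handed in, with the robot touching nothing.
It also fails if it takes over 51 s, if anything falls off the work surface, if the arm or the gripper's body presses on something with over 40 N, if the wrist force passes 120 N, or if a joint passes its speed limit or range.

## Robot

A 6-joint arm with a two-finger parallel gripper is mounted at the origin on the work surface. World frame = base frame: x ahead of the robot, y to its left, z up, the work surface at z = 0. Lengths are in mm, angles in degrees, forces in N, time in s.
With the tool pointing down it reaches from about 350 to 850 mm from the base axis. Payload 8.1 kg.
Tool frame: the origin (TCP) lies between the finger pads; the fingertips stand 8 mm ahead of it and the grasp point (between the pads) lies 11 mm behind it (r.tip_extent is the distance from the TCP to the fingertips, in mm); z points along the fingers, y is the direction in which the jaws open and shut (so a half turn about z gives the same grasp; the last joint's range is limited). The gripper opens to 85 mm and grips with 20 to 120 N. Pads are 22 mm wide; open, the fingers measure 114 mm over their backs; the gripper's body (76 mm by 85 mm) begins 54 mm behind the grasp point. The pads swing forward as they close: fully open they stand 13 mm farther back than shut.
Start: joints at [61.513, 7.471, 85.268, -0, 87.261, -4.893], TCP at [240.135, 549.855, 239.292] pointing down, gripper open.
Joint ranges: [-169.43, 169.43], [-51.17, 129.36], [1.28, 143.12], [-76.62, 256.62], [0, 156.53], [-152.29, 152.29]. Speed limits (degrees/s): [136.94, 136.94, 159.86, 180, 180, 180].

## Interface

Orientations are given as [roll, pitch, yaw] about the fixed x, y, z axes, in that order (R = Rz(yaw) Ry(pitch) Rx(roll)).
In Python, from bench import sensors, viewer, hand_in, r gives the robot as it stands. The module is installed in compiled form; this text tells all that it offers.
- The arm moves only by the tool move_arm, never from a script. Its argument "rows" is a list that holds one entry, the list of rows, each a list of 6 numbers: the shift along the tool's x, y, z in m, then the turn, a rotation vector about the tool's x, y, z in degrees. In form: [[[tx, ty, tz, rx, ry, rz], ...]]. A call has 1 to 20 rows; each row is the pose to reach, as a shift and turn from the pose commanded when the call began, along the tool's axes at that moment; what a row does not reach only later rows make up. A row lasts 1/10 s, in which the tool goes at most 50 mm and 8.59 degrees, less where a joint would pass 70% of its speed; a pose out of reach is approached as far as the arm can. A call with a gripper value outside its range is refused whole. "grip" is the opening, from 0 (shut) to 1 (fully open), set as the call begins (left out, the last holds). The fingers move at their own pace and stop on an object; "newtons" is the grip in N (left out, the last holds). Time passes only in rows, so rows that repeat a pose let the fingers close. It gives the time, the measured TCP pose, the force and the opening at its end, in the units of the state.
- sensors.sense(): the state, without advancing time (a new reading comes with each control period).
- viewer.snapshot(name): name is "scene" or "side" or "wrist"; returns a dict with "color" (480x640x3 uint8, red, green, blue), "camera_matrix" (3x3 intrinsics, pixels), "R" (3x3) and "t" (3): a world point X has camera coordinates R X + t. Camera axes: x right, y down, z forward; pixel columns grow to the right and rows downward; lengths in mm; the calibration is good to about 2 mm. A picture is of the moment at which its call begins. There is no depth.
- hand_in(): hands the job in, once; it reports no verdict.
The state is a dict: "time": time; "joint_pos": joint angles; "qd": joint speeds; "joint_efforts": joint torques, N m; "tool_pos": TCP position; "tcp_rot": TCP orientation; "ft_force": force on the tool from outside, world axes, zero at the start; "wrist_torque": the same for the moment, N m; "finger_gap": finger opening in mm.
Only numpy, scipy, OpenCV 4.12 (cv2) and the standard library are available. Lean on these libraries where they do the work, as an engineer would, in place of code of your own. Each camera call takes 0.05 s, during which the arm holds its last target.

## Working session

There is one attempt and no reset: what is moved stays moved. The work goes in short steps, Python scripts to look and compute and a tool call to move; the robot and the scene stay as the last step left them, time stands still between calls to the robot, and variables do not carry over. Pictures are saved under pics/ and viewed, and the job is handed in when it is done.

Besides the shell and the picture viewer there is one more tool, called after ">>>" by a JSON object that holds its "op" and its "data", one argument or row to a line. move_arm: Moves the arm, as the interface text tells. Its arguments: {"type":"object","properties":{"rows":{"type":"array","items":{"type":"array","items":{"type":"array","items":{"type":"number"}}}},"grip":{"type":"number"},"newtons":{"type":"number"}},"required":["rows"]}

```bash
mkdir -p pics; python3 - <<'E'
from bench import sensors, viewer, r
import cv2
for n in ["scene","side","wrist"]:
    s=viewer.snapshot(n); cv2.imwrite(f"pics/{n}0.png",s["color"][:,:,::-1]); print(n,s["camera_matrix"].tolist(),s["R"].round(4).tolist(),s["t"].round(1).tolist())
print(sensors.sense())
print([a for a in dir(r) if a[0]!='_'])
E
```

```text
scene [[598.8099964106572, 0.0, 312.9094600806991], [0.0, 598.8099964106572, 245.66482811008976], [0.0, 0.0, 1.0]] [[0.8043, 0.5941, 0.009], [0.489, -0.6533, -0.5779], [-0.3375, 0.4693, -0.816]] [-429.4, -287.5, 1442.6]
side [[512.7855959828669, 0.0, 312.7867680880258], [0.0, 512.7855959828669, 237.6068293220093], [0.0, 0.0, 1.0]] [[0.6888, 0.7245, 0.0248], [0.4096, -0.3607, -0.838], [-0.5982, 0.5874, -0.5452]] [-343.4, -171.8, 1490.4]
wrist [[389.5779416010533, 0.0, 319.12763207227437], [0.0, 389.5779416010533, 242.44281970895483], [0.0, 0.0, 1.0]] [[0.3991, 0.9169, 0.0], [0.885, -0.3852, 0.2615], [0.2398, -0.1043, -0.9652]] [-601.1, -35.0, 378.4]
{'time': 0.15, 'joint_pos': array([ 6.15118430e+01,  7.50649224e+00,  8.53157948e+01,  1.08338943e-04,
        8.72600696e+01, -4.89308893e+00]), 'qd': array([-0.06139534, -0.14852297, -0.22334982, -0.01009661, -0.01057363,
       -0.14318618]), 'joint_efforts': array([ 8.60940963e-04, -5.70065975e+01, -5.01158273e+01, -2.60654706e-04,
        9.72918147e-03, -9.47528383e-05]), 'tool_pos': array([239.94575761, 549.48712026, 238.46345587]), 'tcp_rot': array([-1.79917953e+02, -7.13256952e-03,  1.56404922e+02]), 'ft_force': array([ 0.02014238, -0.22079984,  0.34541994]), 'wrist_torque': array([-0.00210482, -0.02520379,  0.03434474]), 'finger_gap': 85.43393221222061}
['PlanningError', 'tip_extent']
```

View pics/scene0.png

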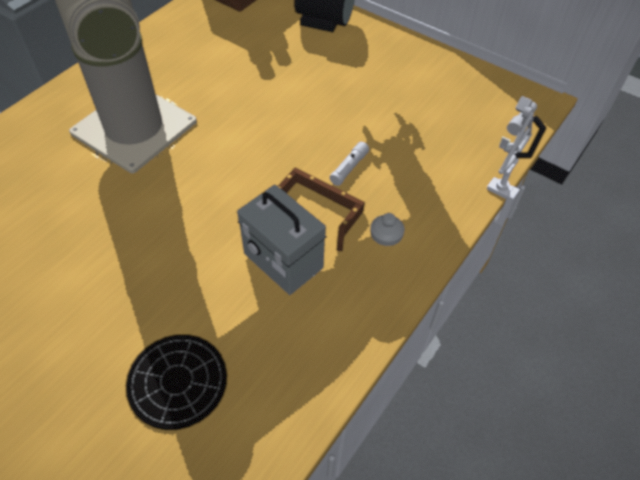

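View pics/side0.png

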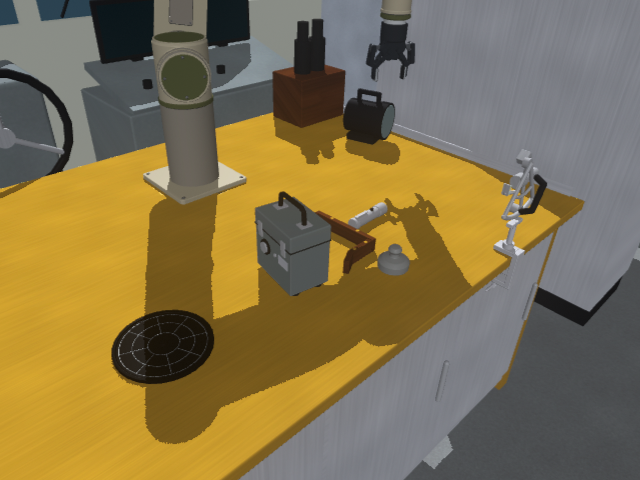

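View pics/wrist0.png

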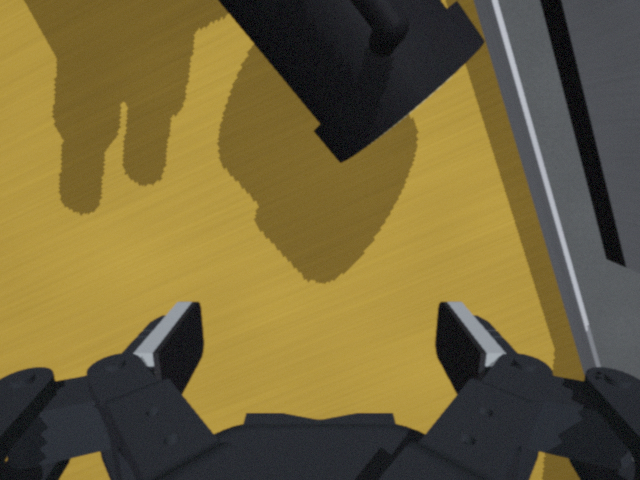

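```bash
python3 - <<'E'
import cv2
a=cv2.imread("pics/scene0.png")[150:310,220:420]; cv2.imwrite("pics/sc_z.png",cv2.resize(a,None,fx=3.7,fy=3.7,interpolation=cv2.INTER_CUBIC))
a=cv2.imread("pics/side0.png")[180:310,240:420]; cv2.imwrite("pics/si_z.png",cv2.resize(a,None,fx=4,fy=4,interpolation=cv2.INTER_CUBIC))
E
```

```text
(no output)
```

View pics/sc_z.png

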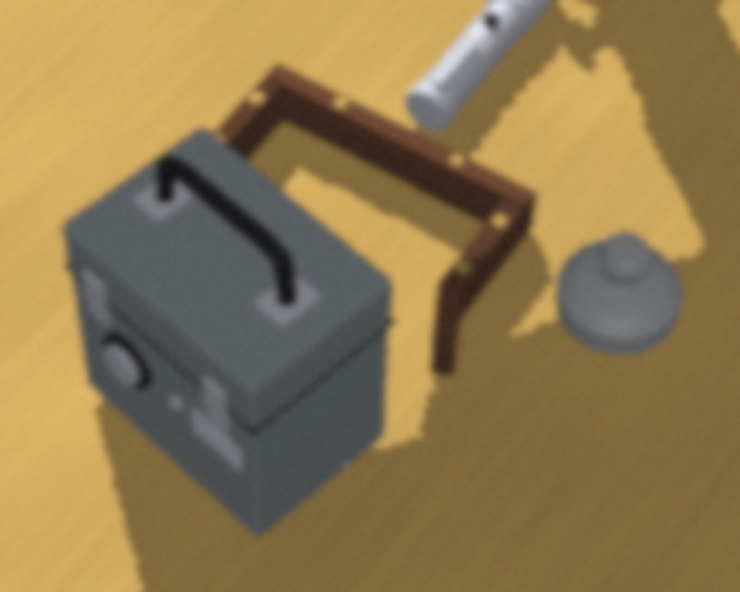

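View pics/si_z.png

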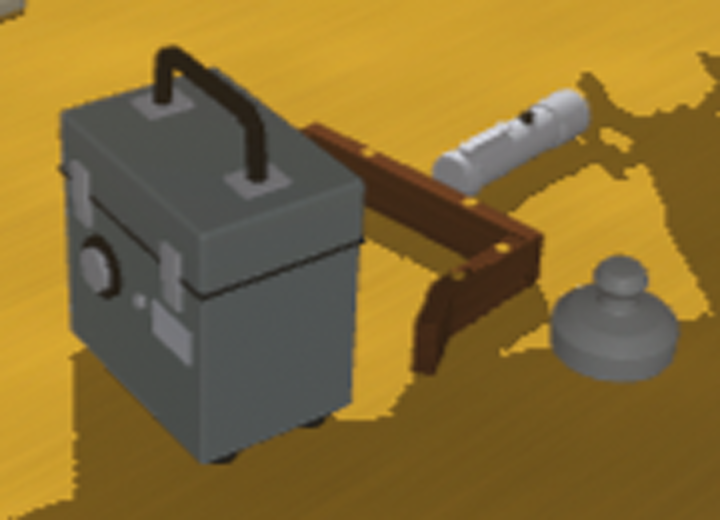

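```bash
cat > h.py <<'E'
import numpy as np, cv2, json
CAM={"scene":dict(K=[[598.81,0,312.909],[0,598.81,245.665],[0,0,1]]),"side":dict(K=[[512.7856,0,312.787],[0,512.7856,237.607],[0,0,1]])}
from bench import viewer
def ray(s,uv,z):
    K,R,t=map(np.array,(s["camera_matrix"],s["R"],s["t"]))
    d=R.T@np.linalg.inv(K)@np.array([uv[0],uv[1],1]); c=-R.T@t
    return (c+d*(z-c[2])/d[2])
def proj(s,X):
    p=s["camera_matrix"]@(s["R"]@np.array(X)+s["t"]); return p[:2]/p[2]
def unz(p,f,o): return [(p[0]+.5)/f-.5+o[0],(p[1]+.5)/f-.5+o[1]]
def fit(M,W):
    M=np.array(M,float);W=np.array(W,float)[:,:2]
    mc,wc=M.mean(0),W.mean(0); a=M-mc;b=W-wc
    th=np.arctan2((a[:,0]*b[:,1]-a[:,1]*b[:,0]).sum(),(a*b).sum())
    R=np.array([[np.cos(th),-np.sin(th)],[np.sin(th),np.cos(th)]])
    t=wc-R@mc; return t,np.degrees(th),(M@R.T+t-W)
E
python3 - <<'E'
from h import *
sc=viewer.snapshot("scene");si=viewer.snapshot("side")
# box lid top corners, model order (-x,+y),(+x,+y),(+x,-y),(-x,-y)
M=[(-48.5,71),(48.5,71),(48.5,-71),(-48.5,-71)]
A=[ray(sc,unz(p,3.7,(220,150)),150) for p in [(66,228),(203,130),(390,285),(257,395)]]
B=[ray(si,unz(p,4,(240,180)),150) for p in [(62,113),(213,68),(362,185),(203,237)]]
for P in (A,B): print("box",*fit(M,P))
bt=fit(M,np.array(A)/2+np.array(B)/2)
C=[ray(sc,unz(p,3.7,(220,150)),34) for p in [(280,66),(535,197)]]
print("bay",*fit([(61.5,91),(61.5,-91)],C))
D=[ray(si,unz(p,4,(240,180)),34) for p in [(543,237)]]
print(C,D)
for n,p in dict(star=(177,381)).items(): print(n,ray(sc,p,5))
print("weight",ray(sc,(387,232),20),"side",ray(si,(393,264),20))
print("fl",ray(sc,(335,180),16),ray(sc,(363,147),16))
E
```

```text
box [533.17358786 -98.97460539] 80.83443235761862 [[-2.30694173 -2.41381011]
 [-1.17726157  2.01389509]
 [ 3.3675776   2.83217725]
 [ 0.1166257  -2.43226223]]
box [535.73432756 -98.99744501] 80.15005383276066 [[-2.81242811 -2.02850961]
 [-0.97786099  2.7187789 ]
 [ 1.90746796  2.90647299]
 [ 1.88282114 -3.59674228]]
bay [501.62225396  43.65893329] 92.33359532973961 [[-1.89225066 -0.07711197]
 [ 1.89225066  0.07711197]]
[array([410.0858354 , 101.47973556,  34.        ]), array([588.15040005, 108.73612616,  34.        ])] [array([592.16150353, 108.86326017,  34.        ])]
star [ 536.84891059 -410.88330842    5.        ]
weight [663.64062556  82.36115037  20.        ] side [670.75753875  78.29794385  20.        ]
fl [492.88456951 137.60269441  16.        ] [486.16495873 259.58215606  16.        ]
```

```bash
cat >> h.py <<'E'
from scipy.spatial.transform import Rotation as Ro
def rot(e): return Ro.from_euler('xyz',e,degrees=True)
def delta(p0,e0,p1,R1):
    R0=rot(e0); t=R0.inv().apply(np.array(p1)-np.array(p0))/1000; w=(R0.inv()*R1).as_rotvec(degrees=True)
    return np.r_[t.round(4),w.round(2)].tolist()
def toolR(head,lean):
    # tool x forward along heading, z down; lean: z tilts forward
    return Ro.from_euler('z',head,degrees=True)*Ro.from_euler('x',180,degrees=True)*Ro.from_euler('y',lean,degrees=True)
E
python3 - <<'E'
from h import *
from bench import r
print(r.tip_extent)
print(delta([240.135,549.855,239.292],[180,0,156.4],[490,-60,380],toolR(80,0)))
print(toolR(80,40).as_matrix().round(2))
E
```

```text
8.0
[-0.4731, -0.4588, -0.1407, 0.0, -0.0, 76.4]
[[ 0.13  0.98  0.11]
 [ 0.75 -0.17  0.63]
 [ 0.64  0.   -0.77]]
```

>>> {"op": "move_arm", "data": {
  "rows": [
    [[0,0,-0.05,0,0,0],[0,0,-0.1,0,0,0],[-0.473,-0.459,-0.141,0,0,76.4],[-0.473,-0.459,-0.141,0,0,76.4],[-0.473,-0.459,-0.141,0,0,76.4],[-0.473,-0.459,-0.141,0,0,76.4],[-0.473,-0.459,-0.141,0,0,76.4],[-0.473,-0.459,-0.141,0,0,76.4],[-0.473,-0.459,-0.141,0,0,76.4],[-0.473,-0.459,-0.141,0,0,76.4],[-0.473,-0.459,-0.141,0,0,76.4],[-0.473,-0.459,-0.141,0,0,76.4],[-0.473,-0.459,-0.141,0,0,76.4],[-0.473,-0.459,-0.141,0,0,76.4],[-0.473,-0.459,-0.141,0,0,76.4],[-0.473,-0.459,-0.141,0,0,76.4],[-0.473,-0.459,-0.141,0,0,76.4],[-0.473,-0.459,-0.141,0,0,76.4],[-0.473,-0.459,-0.141,0,0,76.4],[-0.473,-0.459,-0.141,0,0,76.4]]
  ]
}}

```text
time: 2.25
tool_pos: [489.7, -58.7, 380.6]
tcp_rot: [180.0, -0.0, 80.1]
ft_force: [0.4, 0.1, 0.1]
finger_gap: 85.2
```

```bash
python3 - <<'E'
from h import *
s=viewer.snapshot("wrist"); cv2.imwrite("pics/wrist1.png",s["color"][:,:,::-1])
E
```

```text
(no output)
```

View pics/wrist1.png

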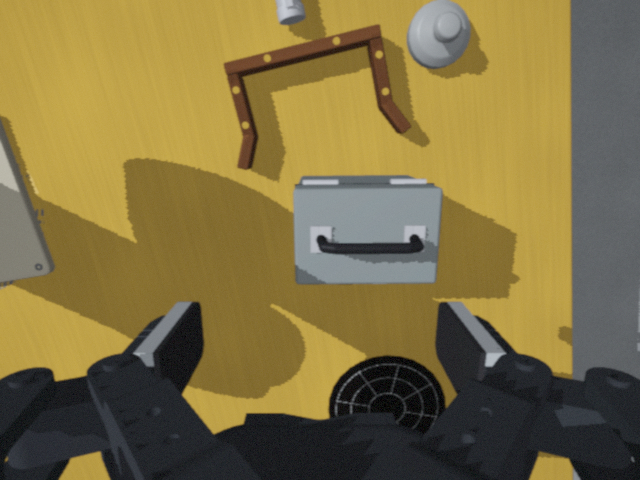

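```bash
python3 - <<'E'
import cv2
a=cv2.imread("pics/wrist1.png")[20:175,215:415]; cv2.imwrite("pics/w1a.png",cv2.resize(a,None,fx=3.8,fy=3.8,interpolation=cv2.INTER_CUBIC))
a=cv2.imread("pics/wrist1.png")[165:295,280:460]; cv2.imwrite("pics/w1b.png",cv2.resize(a,None,fx=4,fy=4,interpolation=cv2.INTER_CUBIC))
E
```

```text
(no output)
```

View pics/w1a.png

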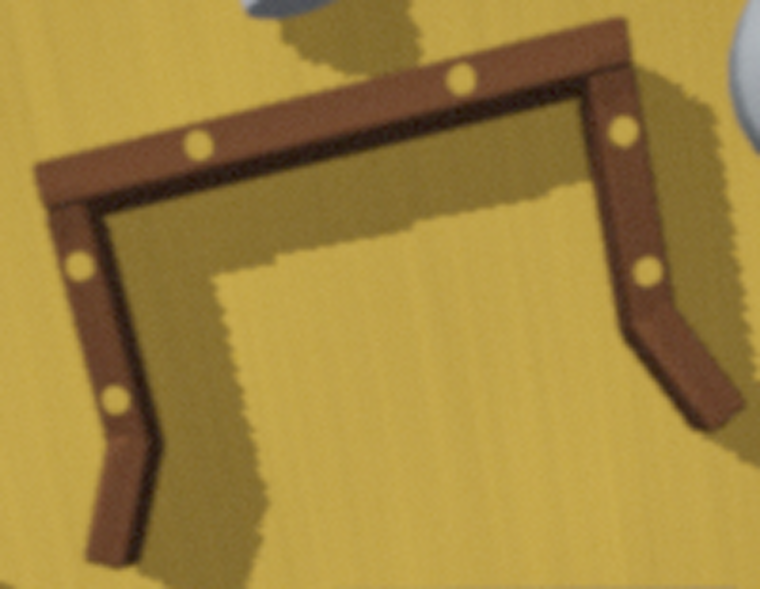

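View pics/w1b.png

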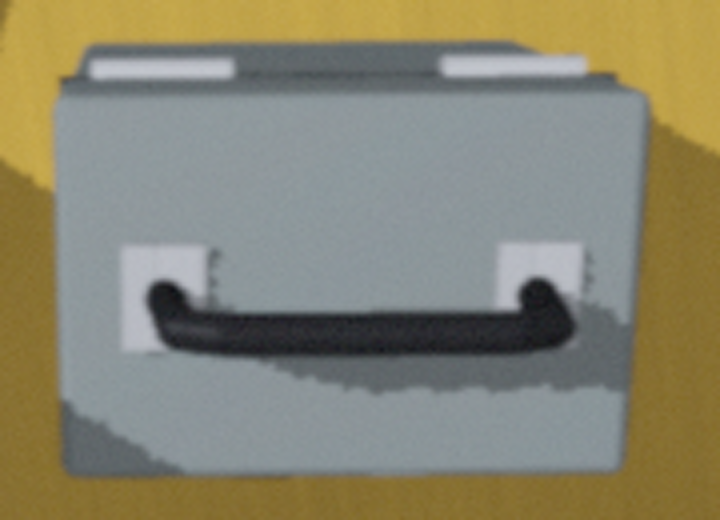

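```bash
python3 - <<'E'
from h import *
s=viewer.snapshot("wrist")
M=[(61.5,91),(61.5,-91),(47.5,77),(47.5,-77),(-25,77),(-25,-77),(-60,95),(-60,-95)]
P=[(36,165),(626,18),(91,207),(583,96),(150,438),(626,324),(130,563),(708,430)]
W=[ray(s,unz(p,3.8,(215,20)),34) for p in P]
t,a,e=fit(M,W);print("bay",t,a,e.round(1).tolist())
M=[(48.5,71),(48.5,-71),(-48.5,-71),(-48.5,71)]
W=[ray(s,unz(p,4,(280,165)),150) for p in [(55,93),(650,93),(622,471),(66,473)]]
tb,ab,e=fit(M,W);print("box",tb,ab,e.round(1).tolist())
R=Ro.from_euler('z',-a,degrees=True).as_matrix()[:2,:2]; print("rel",R@(tb-t),ab-a)
E
```

```text
bay [501.42085698  50.2845584 ] 92.82628856518826 [[-1.6, 0.6], [0.3, 0.3], [-0.6, 1.5], [2.3, 4.1], [-0.3, -2.0], [1.7, -2.5], [-2.0, -1.1], [0.2, -1.0]]
box [531.57742608 -92.25310627] 80.44271319113552 [[-0.7, 0.9], [1.6, 1.2], [0.9, -1.2], [-1.8, -0.9]]
rel [-143.85124582  -23.09163451] -12.38357537405274
```

```bash
python3 - <<'E'
from h import *
h=np.radians(80.4); f=np.array([np.cos(h),np.sin(h)]); l=np.array([-f[1],f[0]])
b=np.array([532.5,-95]); p=b-97*f-8*l
print(p, delta([490,-60,380],[180,0,80],[*p,300],toolR(80.4,40)))
print(delta([*p,300],toolR(80.4,40).as_euler('xyz',degrees=True),[*p,24],toolR(80.4,40)))
E
```

```text
[ 524.21139987 -191.97576557] [-0.124, 0.0566, 0.08, 0.14, 40.0, -0.38]
[-0.1774, -0.0, 0.2114, 0.0, 0.0, -0.0]
```

>>> {"op": "move_arm", "data": {
  "rows": [
    [[-0.124,0.057,0.03,0,40,-0.4],[-0.124,0.057,0.03,0,40,-0.4],[-0.124,0.057,0.03,0,40,-0.4],[-0.124,0.057,0.03,0,40,-0.4],[-0.124,0.057,0.08,0,40,-0.4],[-0.124,0.057,0.08,0,40,-0.4],[-0.124,0.057,0.08,0,40,-0.4],[-0.124,0.057,0.08,0,40,-0.4]]
  ]
}}

```text
time: 3.15
tool_pos: [525.6, -191.6, 303.6]
tcp_rot: [179.5, -39.8, 80.8]
ft_force: [-0.3, -0.3, 1.2]
finger_gap: 85.3
```

>>> {"op": "move_arm", "data": {
  "rows": [
    [[-0.13,0,0.155,0,0,0],[-0.13,0,0.155,0,0,0],[-0.13,0,0.155,0,0,0],[-0.13,0,0.155,0,0,0],[-0.13,0,0.155,0,0,0],[-0.177,0,0.211,0,0,0],[-0.177,0,0.211,0,0,0],[-0.177,0,0.211,0,0,0],[-0.177,0,0.211,0,0,0],[-0.177,0,0.211,0,0,0]]
  ]
}}

```text
time: 4.15
tool_pos: [527.6, -193.8, 29.0]
tcp_rot: [179.4, -39.8, 80.8]
ft_force: [-0.9, 0.0, 0.1]
finger_gap: 85.5
```

```bash
cat >look.py <<'E'
import sys
from h import *
n=sys.argv[1]
for k in ["side","wrist","scene"]:
    s=viewer.snapshot(k); im=s["color"][:,:,::-1]
    if k!="wrist":
        im=im[130:330,180:440] 
    cv2.imwrite(f"pics/{k}{n}.png",cv2.resize(im,None,fx=3 if k!="wrist" else 1,fy=3 if k!="wrist" else 1,interpolation=cv2.INTER_CUBIC))
E
python3 look.py 2
```

```text
(no output)
```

View pics/side2.png

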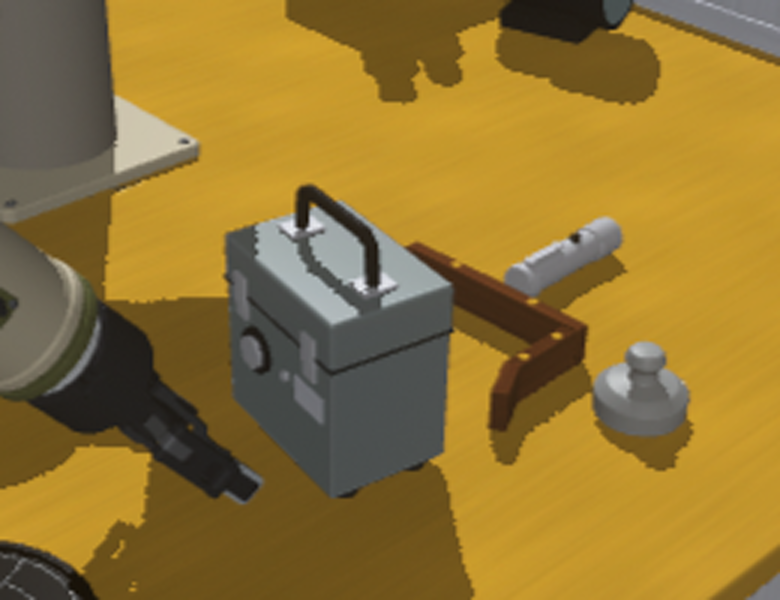

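View pics/wrist2.png

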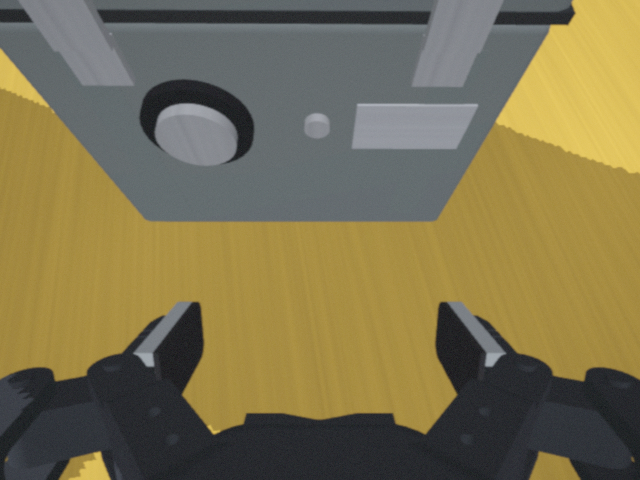

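View pics/scene2.png

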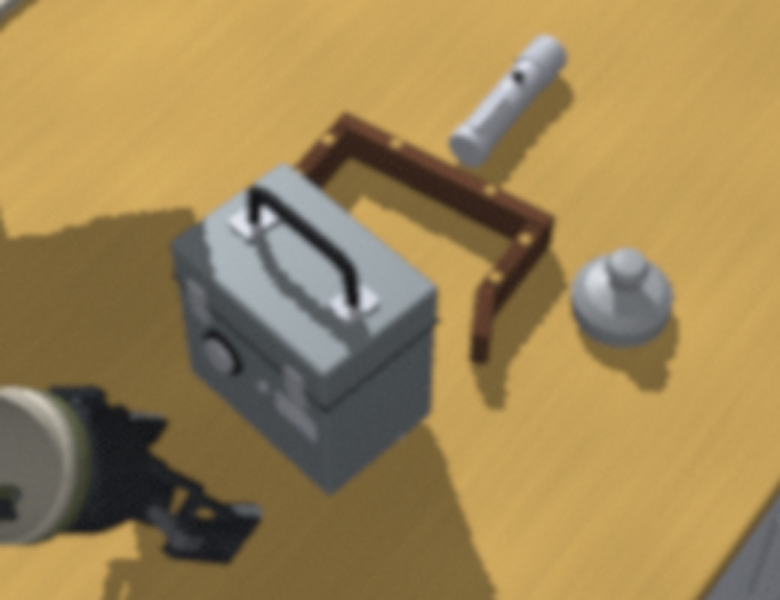

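>>> {"op": "move_arm", "data": {
  "rows": [
    [[0.008,0,0.006,0,0,0],[0.015,0,0.013,0,0,0],[0.0165,0,0.014,0,0,0],[0.018,0,0.015,0,0,0],[0.0195,0,0.0165,0,0,0],[0.021,0,0.0175,0,0,0],[0.0225,0,0.019,0,0,0],[0.023,0,0.0195,0,0,0]]
  ]
}}

```text
time: 5.1
tool_pos: [530.2, -162.3, 24.7]
tcp_rot: [179.8, -40.0, 80.5]
ft_force: [-0.6, 0.0, -0.5]
finger_gap: 85.4
```

```bash
python3 look.py 3; python3 -c "
from h import *
from bench import sensors
s=sensors.sense();print(s['time'],s['tool_pos'],s['tcp_rot'],s['ft_force'])"
```

```text
5.25 [ 530.1684158  -162.50270984   24.70958721] [179.825795   -39.99800982  80.48192141] [-0.60146883 -0.50408237 -0.32599913]
```

View pics/wrist3.png

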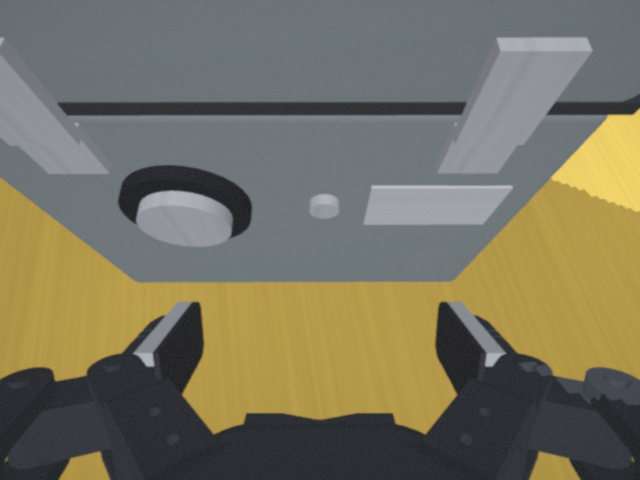

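>>> {"op": "move_arm", "data": {
  "rows": [
    [[0.0015,0,0.0013,0,0,0],[0.003,0,0.0026,0,0,0],[0.0045,0,0.0039,0,0,0],[0.006,0,0.0052,0,0,0]]
  ]
}}

```text
time: 5.65
tool_pos: [531.5, -154.4, 24.6]
tcp_rot: [179.8, -40.0, 80.5]
ft_force: [0.5, -0.1, -0.1]
finger_gap: 85.7
```

>>> {"op": "move_arm", "data": {
  "rows": [
    [[0.0015,0,0.0013,0,0,0],[0.003,0,0.0026,0,0,0]]
  ]
}}

```text
time: 5.85
tool_pos: [532.2, -150.5, 24.5]
tcp_rot: [179.8, -40.0, 80.5]
ft_force: [0.2, 1.0, -0.4]
finger_gap: 85.3
```

>>> {"op": "move_arm", "data": {
  "rows": [
    [[0.0015,0,0.0013,0,0,0],[0.003,0,0.0026,0,0,0]]
  ]
}}

```text
time: 6.05
tool_pos: [532.9, -146.6, 24.5]
tcp_rot: [179.8, -40.0, 80.5]
ft_force: [0.0, 0.8, 0.0]
finger_gap: 85.2
```

```bash
python3 look.py 4
```

```text
(no output)
```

View pics/wrist4.png

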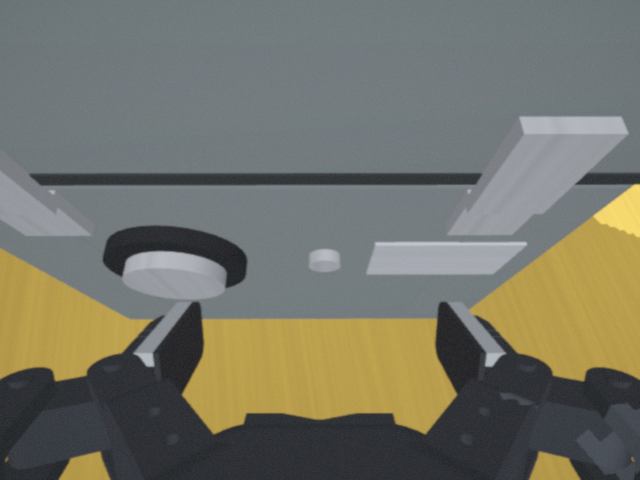

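View pics/side4.png

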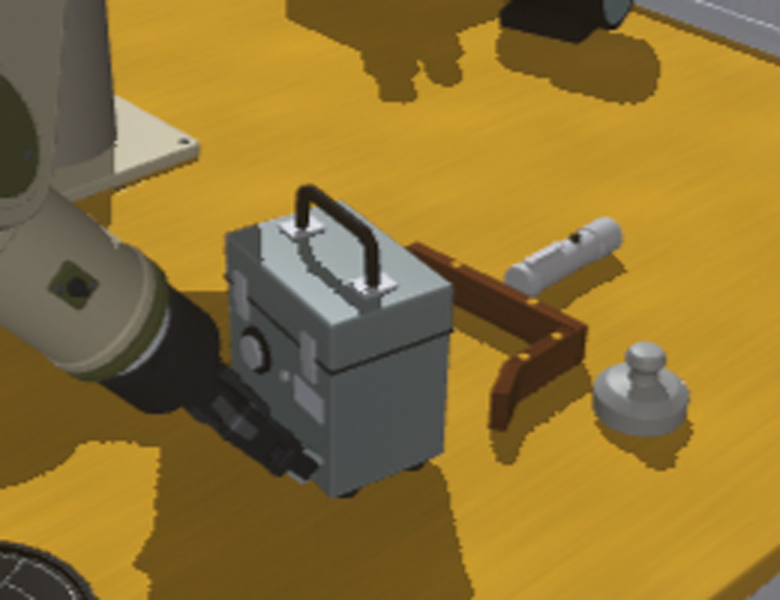

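>>> {"op": "move_arm", "data": {
  "rows": [
    [[0.0015,0,0.0013,0,0,0],[0.003,0,0.0026,0,0,0]]
  ]
}}

```text
time: 6.4
tool_pos: [533.5, -144.9, 24.5]
tcp_rot: [179.8, -39.8, 80.5]
ft_force: [-3.7, -11.5, 2.4]
finger_gap: 85.4
```

>>> {"op": "move_arm", "data": {
  "rows": [
    [[0.0015,0,0.0013,0,0,0],[0.003,0,0.0026,0,0,0]]
  ]
}}

```text
time: 6.6
tool_pos: [534.4, -141.4, 24.5]
tcp_rot: [179.7, -39.8, 80.5]
ft_force: [-3.2, -11.3, 0.7]
finger_gap: 85.5
```

```bash
cat > plan.py <<'E'
import sys
from h import *
from bench import sensors
# args: bay-frame current box pose & target: x y th ; n rows ; optional dz ; keeps tool rigid w.r.t. box
BAY=np.array([501.4,50.3]); BA=92.8
def T(p):
    a=np.radians(p[2]); return np.array([[np.cos(a),-np.sin(a),p[0]],[np.sin(a),np.cos(a),p[1]],[0,0,1]])
cur,tgt,n=eval(sys.argv[1]),eval(sys.argv[2]),int(sys.argv[3])
z=float(sys.argv[4]) if len(sys.argv)>4 else None
s=sensors.sense(); p0=s["tool_pos"]; R0=rot(s["tcp_rot"])
TB=T([*BAY,BA]); G0=np.linalg.inv(TB@T(cur))
print("tool in box frame",(G0@[p0[0],p0[1],1])[:2], "z",p0[2])
rows=[]
for k in range(1,n+1):
    q=np.array(cur)+(np.array(tgt)-np.array(cur))*k/n
    D=TB@T(q)@G0; p=D@[p0[0],p0[1],1]
    zz=p0[2]+(0 if z is None else (z-p0[2])*k/n)
    R1=Ro.from_matrix(np.block([[D[:2,:2],np.zeros((2,1))],[np.zeros((1,2)),np.ones((1,1))]]))*R0
    d=delta(p0,s["tcp_rot"],[p[0],p[1],zz],R1); rows.append([round(v,4) for v in d[:3]]+[round(v,1) for v in d[3:]])
print(rows)
E
python3 plan.py "(-140,-23.7,-12.4)" "(-108,-19,10)" 10
```

```text
tool in box frame [-51.81957768 -11.30695823] z 24.523834153931404
[[0.0027, 0.0009, 0.0022, 1.4, 0.0, -1.7], [0.0054, 0.0017, 0.0045, 2.9, 0.0, -3.4], [0.0083, 0.0025, 0.0069, 4.3, 0.0, -5.2], [0.0111, 0.0033, 0.0093, 5.7, 0.0, -6.9], [0.0141, 0.0041, 0.0117, 7.2, 0.0, -8.6], [0.017, 0.0048, 0.0142, 8.6, 0.1, -10.3], [0.0201, 0.0055, 0.0168, 10.0, 0.1, -12.1], [0.0232, 0.0062, 0.0193, 11.5, 0.1, -13.8], [0.0263, 0.0068, 0.022, 12.9, 0.1, -15.5], [0.0295, 0.0074, 0.0246, 14.3, 0.1, -17.2]]
```

>>> {"op": "move_arm", "data": {
  "rows": [
    [[0.0027,0.0009,0.0022,1.4,0,-1.7],[0.0054,0.0017,0.0045,2.9,0,-3.4],[0.0083,0.0025,0.0069,4.3,0,-5.2],[0.0111,0.0033,0.0093,5.7,0,-6.9],[0.0141,0.0041,0.0117,7.2,0,-8.6],[0.017,0.0048,0.0142,8.6,0.1,-10.3]]
  ]
}}

```text
time: 7.2
tool_pos: [543.5, -119.6, 24.4]
tcp_rot: [179.7, -39.9, 94.0]
ft_force: [1.6, -6.6, -1.7]
finger_gap: 85.3
```

```bash
python3 look.py 5
```

```text
(no output)
```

View pics/wrist5.png

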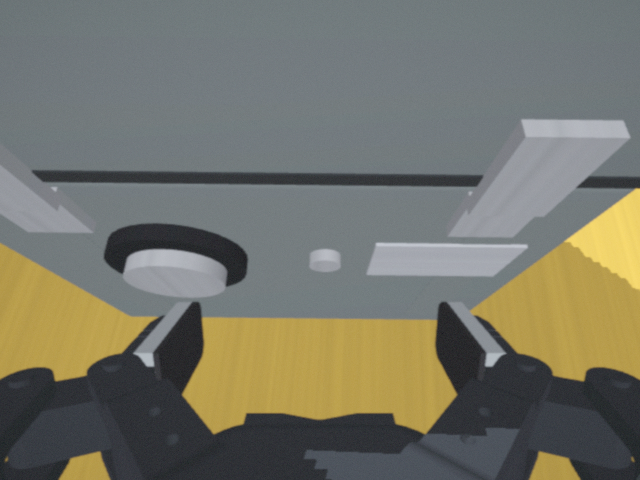

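View pics/scene5.png

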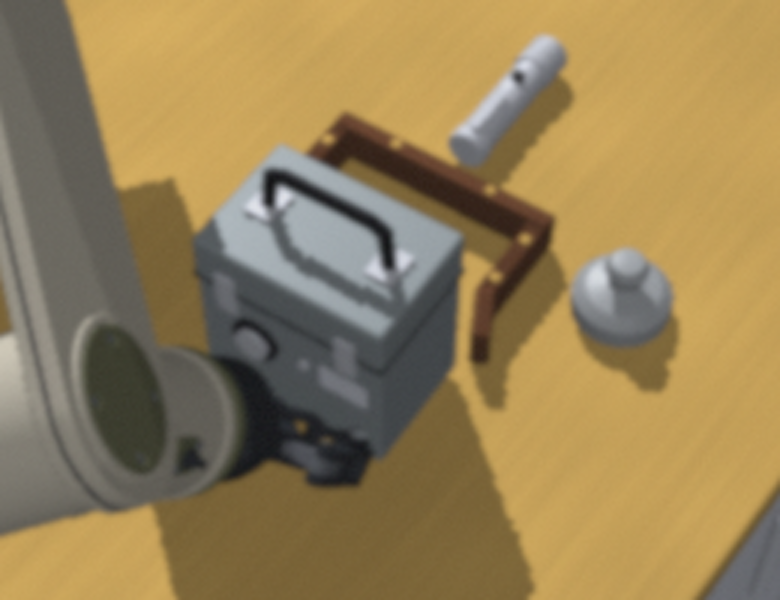

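```bash
cat > meas.py <<'E'
from h import *
def boxfit(cam,pts,f=3,o=(180,130),s=None):
    s=s or viewer.snapshot(cam)
    M=[(-48.5,71),(48.5,71),(48.5,-71),(-48.5,-71)]
    k=[i for i,p in enumerate(pts) if p]
    return fit([M[i] for i in k],[ray(s,unz(pts[i],f,o),150) for i in k])
def bayfit(cam,P,f=3,o=(180,130)):
    s=viewer.snapshot(cam)
    return fit([(61.5,91),(61.5,-91)],[ray(s,unz(p,f,o),34) for p in P])
def rel(b,y):
    R=Ro.from_euler('z',-y[1],degrees=True).as_matrix()[:2,:2]; return (R@(b[0]-y[0])).round(1),round(b[1]-y[1],1)
E
python3 - <<'E'
from meas import *
b=boxfit("scene",[(195,240),(281,146),(464,240),(378,343)]); y=bayfit("scene",[(345,113),(553,217)])
print(b,y,rel(b,y))
E
python3 plan.py "(-121,-20.5,1)" "(-72,-5,16)" 10
```

```text
(array([531.70786212, -73.18965348]), np.float64(92.78219094702105), array([[-2.68147021, -2.75629465],
       [-1.56535175,  2.17510951],
       [ 1.92791549,  1.65475729],
       [ 2.31890647, -1.07357215]])) (array([500.84113921,  44.28887676]), np.float64(93.05706789928941), array([[-2.0031425 , -0.10698101],
       [ 2.0031425 ,  0.10698101]])) (array([-119. ,  -24.6]), np.float64(-0.3))
tool in box frame [-49.92324362 -12.21481904] z 24.577258001133785
[[0.004, -0.0002, 0.0034, 1.0, 0.0, -1.1], [0.0081, -0.0004, 0.0068, 1.9, 0.0, -2.3], [0.0122, -0.0005, 0.0102, 2.9, 0.0, -3.5], [0.0163, -0.0007, 0.0137, 3.9, 0.0, -4.6], [0.0204, -0.001, 0.0171, 4.8, 0.0, -5.7], [0.0246, -0.0012, 0.0206, 5.8, 0.0, -6.9], [0.0288, -0.0014, 0.0241, 6.8, 0.0, -8.0], [0.033, -0.0017, 0.0277, 7.7, 0.1, -9.2], [0.0372, -0.002, 0.0312, 8.7, 0.1, -10.3], [0.0415, -0.0022, 0.0348, 9.6, 0.1, -11.5]]
```

```bash
python3 plan.py "(-120,-23,0.3)" "(-98,-18,14)" 6;
```

```text
tool in box frame [-50.75718576 -10.31861806] z 24.577258001133785
[[0.0031, 0.0012, 0.0026, 1.5, 0.0, -1.8], [0.0064, 0.0025, 0.0053, 2.9, 0.0, -3.5], [0.0096, 0.0037, 0.0081, 4.4, 0.0, -5.2], [0.0129, 0.0048, 0.0109, 5.9, 0.0, -7.0], [0.0163, 0.006, 0.0137, 7.3, 0.1, -8.7], [0.0198, 0.0071, 0.0166, 8.8, 0.1, -10.5]]
```

>>> {"op": "move_arm", "data": {
  "rows": [
    [[0.0031,0.0012,0.0026,1.5,0,-1.8],[0.0064,0.0025,0.0053,2.9,0,-3.5],[0.0096,0.0037,0.0081,4.4,0,-5.2],[0.0129,0.0048,0.0109,5.9,0,-7.0],[0.0163,0.006,0.0137,7.3,0.1,-8.7],[0.0198,0.0071,0.0166,8.8,0.1,-10.5]]
  ]
}}

```text
time: 8.05
tool_pos: [548.4, -92.9, 24.6]
tcp_rot: [179.7, -40.0, 107.6]
ft_force: [1.7, -7.8, -0.6]
finger_gap: 85.3
```

```bash
python3 plan.py "(-98,-18,14)" "(-68,-6,17)" 8
```

```text
tool in box frame [-51.27595891  -9.83542622] z 24.641731160460793
[[0.0031, -0.0002, 0.0026, 0.2, 0.0, -0.3], [0.0062, -0.0003, 0.0052, 0.5, 0.0, -0.6], [0.0094, -0.0005, 0.0078, 0.7, 0.0, -0.9], [0.0125, -0.0007, 0.0105, 1.0, 0.0, -1.1], [0.0156, -0.0008, 0.0131, 1.2, 0.0, -1.4], [0.0187, -0.001, 0.0157, 1.4, 0.0, -1.7], [0.0219, -0.0012, 0.0183, 1.7, 0.0, -2.0], [0.025, -0.0013, 0.021, 1.9, 0.0, -2.3]]
```

>>> {"op": "move_arm", "data": {
  "rows": [
    [[0.0031,-0.0002,0.0026,0.2,0,-0.3],[0.0062,-0.0003,0.0052,0.5,0,-0.6],[0.0094,-0.0005,0.0078,0.7,0,-0.9],[0.0125,-0.0007,0.0105,1.0,0,-1.1],[0.0156,-0.0008,0.0131,1.2,0,-1.4],[0.0187,-0.001,0.0157,1.4,0,-1.7]]
  ]
}}

```text
time: 8.65
tool_pos: [540.5, -70.3, 24.7]
tcp_rot: [179.6, -39.9, 109.8]
ft_force: [4.0, -7.8, -0.4]
finger_gap: 85.6
```

```bash
python3 look.py 6; python3 plan.py "(-75.5,-9,16.3)" "(-60,-3,17)" 4
```

```text
tool in box frame [-51.03314613  -9.97047405] z 24.662222556398515
[[0.0032, -0.0002, 0.0027, 0.1, 0.0, -0.1], [0.0064, -0.0003, 0.0054, 0.2, 0.0, -0.3], [0.0096, -0.0005, 0.008, 0.3, 0.0, -0.4], [0.0128, -0.0006, 0.0107, 0.5, 0.0, -0.5]]
```

View pics/wrist6.png

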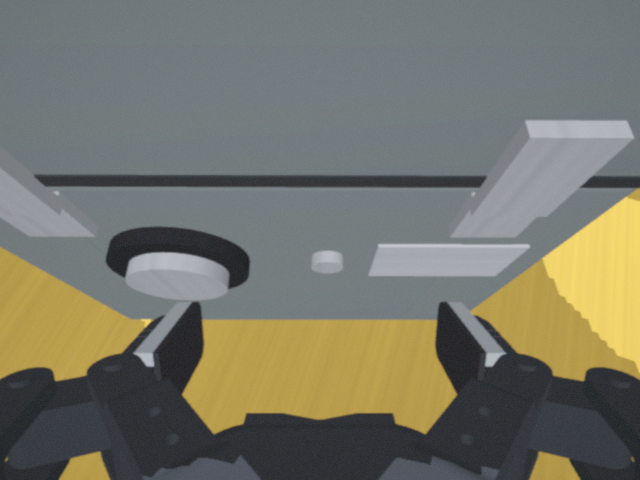

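View pics/scene6.png

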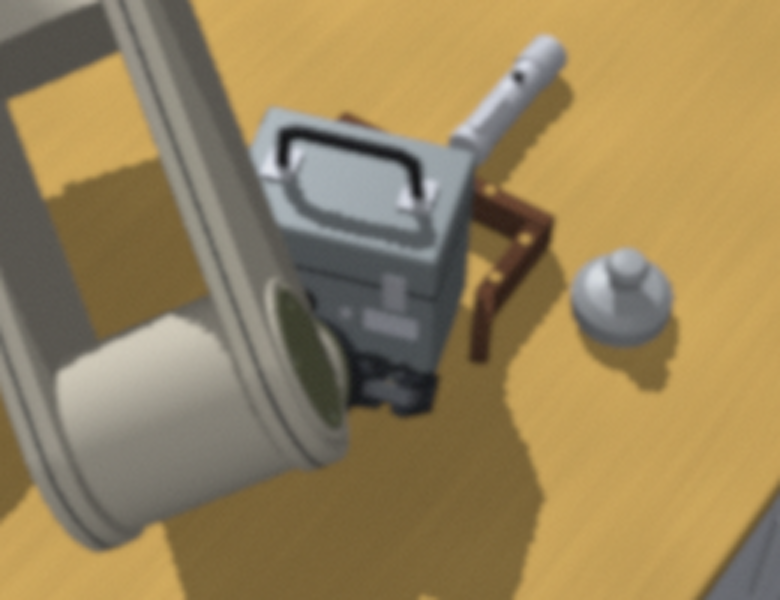

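```bash
python3 - <<'E'
from meas import *
y=(np.array([500.9,44.2]),92.9)
b=boxfit("scene",[None,(270,107),(475,151),(438,267)]); print(b,rel(b,y))
E
```

```text
(array([514.50945442, -29.1777955 ]), np.float64(110.66671329953094), array([[-2.18885374, -0.61957132],
       [ 1.95387973,  0.44273804],
       [ 0.23497401,  0.17683327]])) (array([-74. ,  -9.9]), np.float64(17.8))
```

View pics/side6.png

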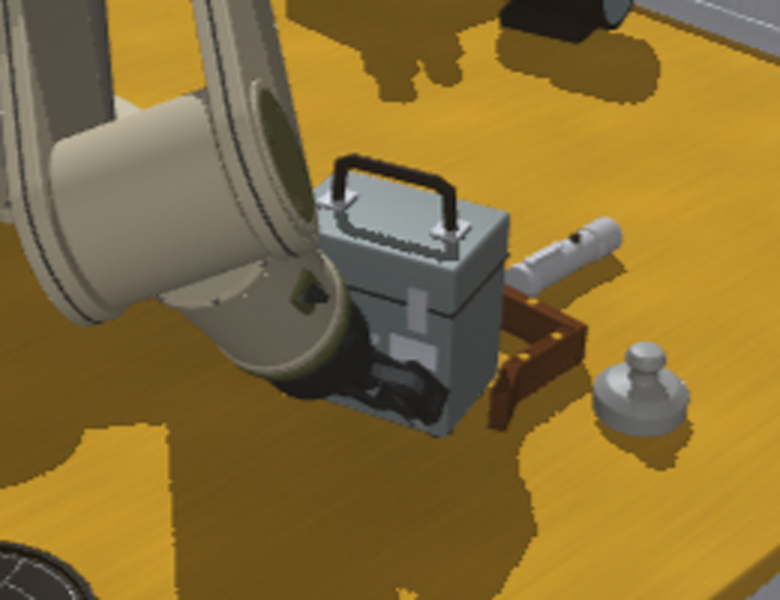

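```bash
python3 plan.py "(-75,-9.5,17)" "(-45,-2,10)" 8
```

```text
tool in box frame [-51.44265241  -8.70602403] z 24.65388208209317
[[0.0029, -0.0006, 0.0024, -0.6, -0.0, 0.7], [0.0057, -0.0012, 0.0048, -1.1, -0.0, 1.3], [0.0086, -0.0018, 0.0072, -1.7, -0.0, 2.0], [0.0115, -0.0024, 0.0096, -2.2, -0.0, 2.7], [0.0144, -0.003, 0.0121, -2.8, -0.0, 3.4], [0.0173, -0.0036, 0.0145, -3.4, -0.0, 4.0], [0.0202, -0.0042, 0.0169, -3.9, -0.0, 4.7], [0.0231, -0.0048, 0.0194, -4.5, -0.0, 5.4]]
```

>>> {"op": "move_arm", "data": {
  "rows": [
    [[0.0029,-0.0006,0.0024,-0.6,0,0.7],[0.0057,-0.0012,0.0048,-1.1,0,1.3],[0.0086,-0.0018,0.0072,-1.7,0,2.0],[0.0115,-0.0024,0.0096,-2.2,0,2.7],[0.0144,-0.003,0.0121,-2.8,0,3.4],[0.0173,-0.0036,0.0145,-3.4,0,4.0],[0.0202,-0.0042,0.0169,-3.9,0,4.7],[0.0231,-0.0048,0.0194,-4.5,0,5.4]]
  ]
}}

```text
time: 9.65
tool_pos: [525.5, -43.5, 24.7]
tcp_rot: [179.7, -40.0, 102.7]
ft_force: [2.8, -8.6, -0.4]
finger_gap: 85.6
```

```bash
python3 look.py 7; python3 plan.py "(-45,-2,10)" "(-22,-0.5,3)" 7
```

```text
tool in box frame [-51.58458726  -8.35053537] z 24.679028305303973
[[0.0024, -0.0006, 0.002, -0.6, -0.0, 0.8], [0.0048, -0.0011, 0.004, -1.3, -0.0, 1.5], [0.0072, -0.0017, 0.0061, -1.9, -0.0, 2.3], [0.0097, -0.0022, 0.0081, -2.6, -0.0, 3.1], [0.0121, -0.0028, 0.0102, -3.2, -0.0, 3.8], [0.0146, -0.0034, 0.0122, -3.9, -0.0, 4.6], [0.0171, -0.0039, 0.0143, -4.5, -0.0, 5.4]]
```

View pics/wrist7.png

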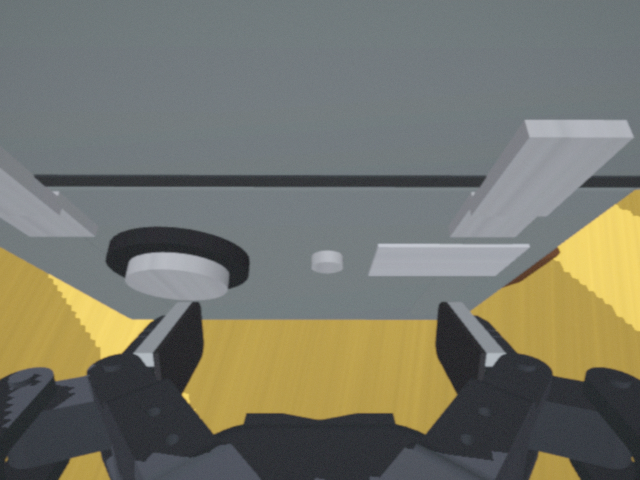

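View pics/scene7.png

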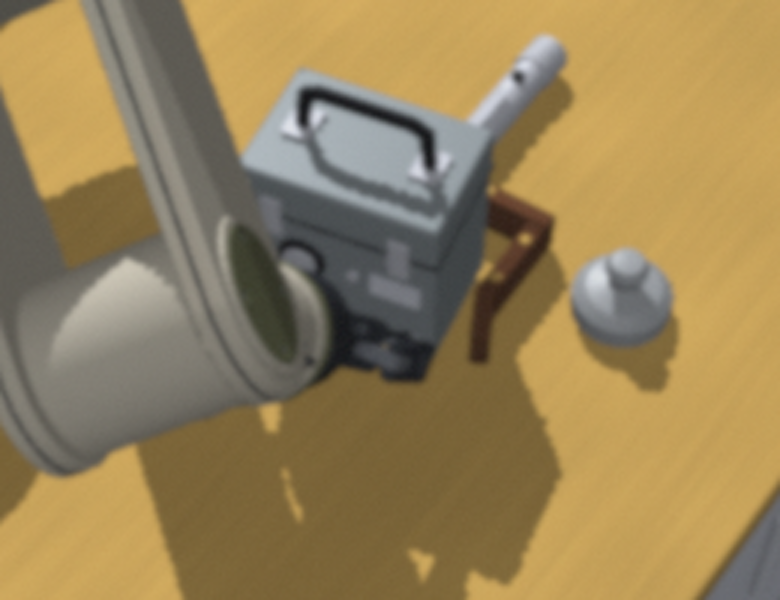

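```bash
python3 - <<'E'
from meas import *
y=(np.array([500.9,44.2]),92.9)
b=boxfit("scene",[(242,160),(301,69),(493,132),(438,238)]); print(b,rel(b,y))
E
```

```text
(array([505.53365648,   1.49015932]), np.float64(101.89350467615908), array([[-1.52508785, -6.06148887],
       [-2.102376  ,  3.65994588],
       [ 3.21382981,  2.44493973],
       [ 0.41363404, -0.04339674]])) (array([-42.9,  -2.5]), np.float64(9.0))
```

View pics/side7.png

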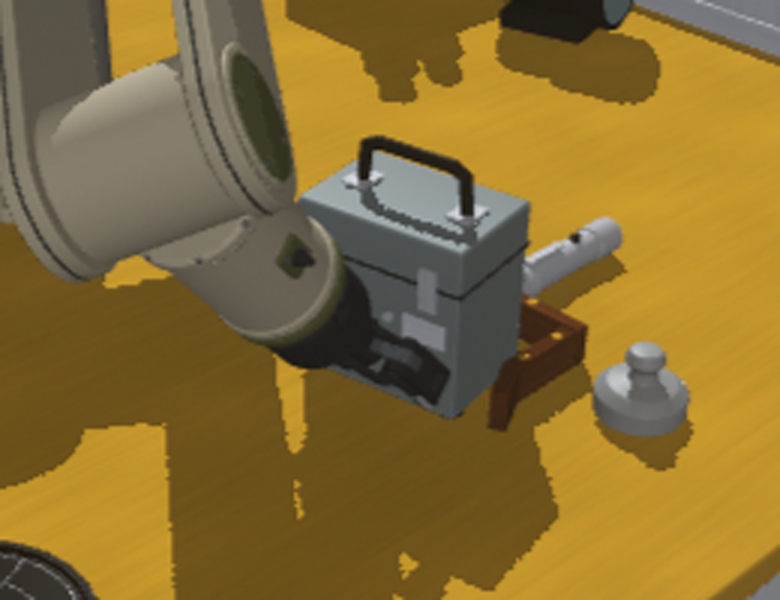

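On track (measured about (-43, -2.5, 9°) in the bay frame). Continue straightening.

>>> {"op": "move_arm", "data": {
  "rows": [
    [[0.0024,-0.0006,0.002,-0.6,0,0.8],[0.0048,-0.0011,0.004,-1.3,0,1.5],[0.0072,-0.0017,0.0061,-1.9,0,2.3],[0.0097,-0.0022,0.0081,-2.6,0,3.1],[0.0121,-0.0028,0.0102,-3.2,0,3.8],[0.0146,-0.0034,0.0122,-3.9,0,4.6],[0.0171,-0.0039,0.0143,-4.5,0,5.4]]
  ]
}}

```text
time: 10.55
tool_pos: [516.5, -22.5, 24.6]
tcp_rot: [179.7, -40.0, 95.7]
ft_force: [0.5, -9.1, -0.6]
finger_gap: 85.2
```

```bash
python3 look.py 8; python3 plan.py "(-22,-0.5,2.8)" "(-6,0,0)" 6
```

```text
tool in box frame [-51.45957288  -8.33775921] z 24.65556253911842
[[0.002, -0.0004, 0.0017, -0.3, -0.0, 0.4], [0.004, -0.0008, 0.0033, -0.6, -0.0, 0.7], [0.006, -0.0011, 0.005, -0.9, -0.0, 1.1], [0.008, -0.0015, 0.0067, -1.2, -0.0, 1.4], [0.01, -0.0019, 0.0084, -1.5, -0.0, 1.8], [0.012, -0.0023, 0.0101, -1.8, -0.0, 2.1]]
```

View pics/scene8.png

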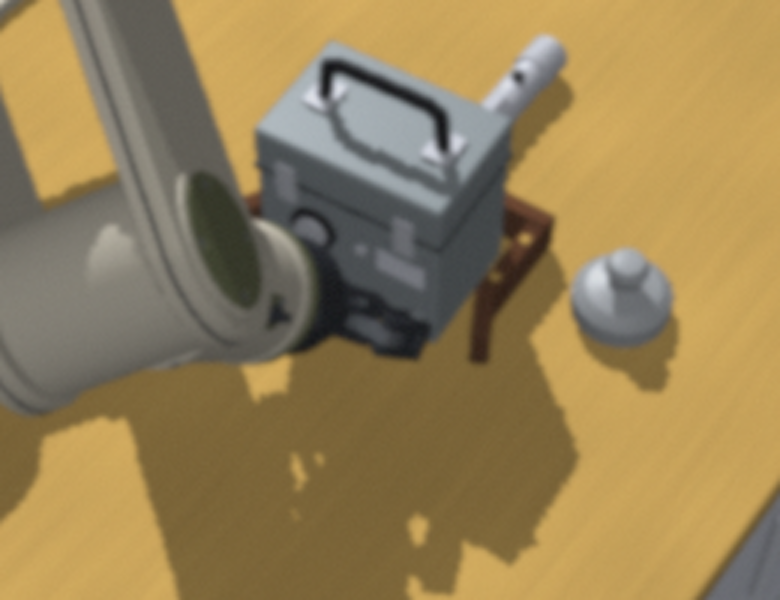

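View pics/wrist8.png

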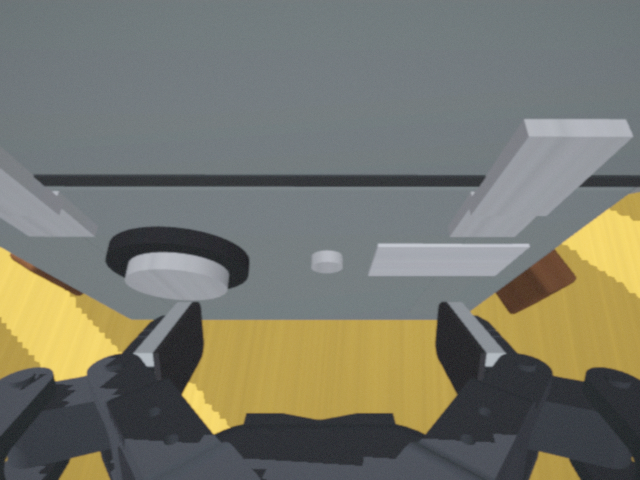

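>>> {"op": "move_arm", "data": {
  "rows": [
    [[0.002,-0.0004,0.0017,-0.3,0,0.4],[0.004,-0.0008,0.0033,-0.6,0,0.7],[0.006,-0.0011,0.005,-0.9,0,1.1],[0.008,-0.0015,0.0067,-1.2,0,1.4],[0.01,-0.0019,0.0084,-1.5,0,1.8],[0.012,-0.0023,0.0101,-1.8,0,2.1]]
  ]
}}

```text
time: 11.3
tool_pos: [512.8, -7.3, 24.6]
tcp_rot: [179.7, -40.0, 92.9]
ft_force: [0.5, -10.7, 0.6]
finger_gap: 85.4
```

```bash
python3 look.py 9; python3 plan.py "(-6,0,0)" "(0,0,0)" 6
```

```text
tool in box frame [-51.62365393  -8.45893436] z 24.65129138248577
[[0.0008, -0.0, 0.0006, 0.0, 0.0, 0.0], [0.0015, -0.0, 0.0013, 0.0, 0.0, 0.0], [0.0023, -0.0, 0.0019, 0.0, 0.0, 0.0], [0.0031, -0.0, 0.0026, 0.0, 0.0, 0.0], [0.0038, -0.0, 0.0032, 0.0, 0.0, 0.0], [0.0046, -0.0, 0.0039, 0.0, 0.0, 0.0]]
```

View pics/scene9.png

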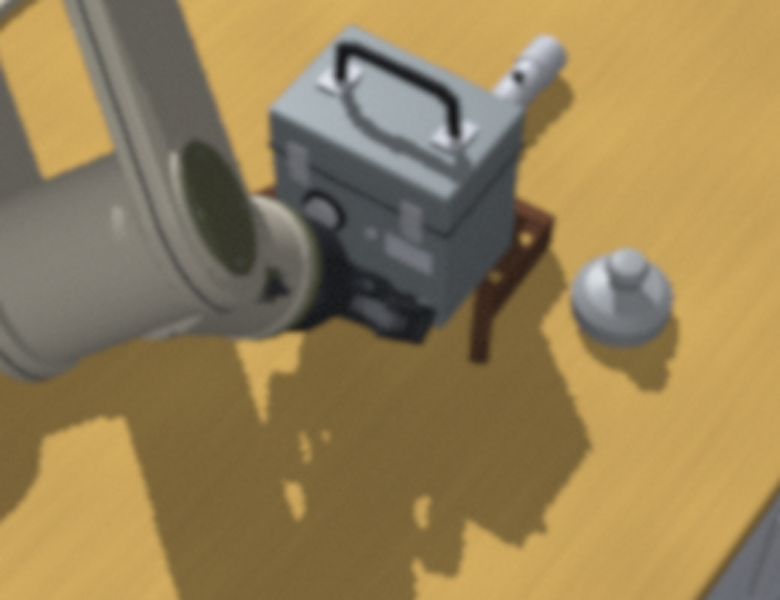

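View pics/wrist9.png

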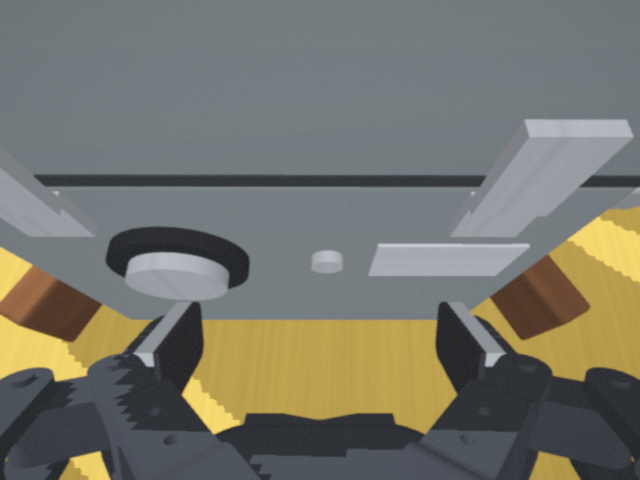

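>>> {"op": "move_arm", "data": {
  "rows": [
    [[0.0008,0,0.0006,0,0,0],[0.0015,0,0.0013,0,0,0],[0.0023,0,0.0019,0,0,0],[0.0031,0,0.0026,0,0,0]]
  ]
}}

```text
time: 11.85
tool_pos: [512.6, -3.3, 24.6]
tcp_rot: [179.7, -40.0, 92.9]
ft_force: [-0.1, -10.2, -0.5]
finger_gap: 85.6
```

>>> {"op": "move_arm", "data": {
  "rows": [
    [[0.0008,0,0.0006,0,0,0],[0.0015,0,0.0013,0,0,0]]
  ]
}}

```text
time: 12.05
tool_pos: [512.5, -1.3, 24.6]
tcp_rot: [179.7, -40.0, 92.9]
ft_force: [0.6, -10.7, 0.2]
finger_gap: 85.2
```

>>> {"op": "move_arm", "data": {
  "rows": [
    [[0.0008,0,0.0006,0,0,0],[0.0015,0,0.0013,0,0,0]]
  ]
}}

```text
time: 12.25
tool_pos: [512.8, -0.4, 24.6]
tcp_rot: [179.7, -39.9, 93.0]
ft_force: [-0.8, -19.6, 1.1]
finger_gap: 85.7
```

>>> {"op": "move_arm", "data": {
  "rows": [
    [[0.0008,0,0.0006,0,0,0],[0.0015,0,0.0013,0,0,0]]
  ]
}}

```text
time: 12.45
tool_pos: [512.9, -0.2, 24.6]
tcp_rot: [179.6, -39.7, 93.0]
ft_force: [-3.1, -30.3, 3.7]
finger_gap: 85.3
```

```bash
python3 look.py 10; python3 -c "
from bench import sensors
s=sensors.sense();print(s['time'],s['tool_pos'],s['tcp_rot'],s['ft_force'],s['wrist_torque'])"
```

```text
12.6 [ 5.12885593e+02 -2.62293554e-01  2.46141851e+01] [179.6077545  -39.72262044  92.99525998] [ -1.01300852 -26.09479357   2.25921971] [-3.10287406  0.41554539  1.10745097]
```

View pics/wrist10.png

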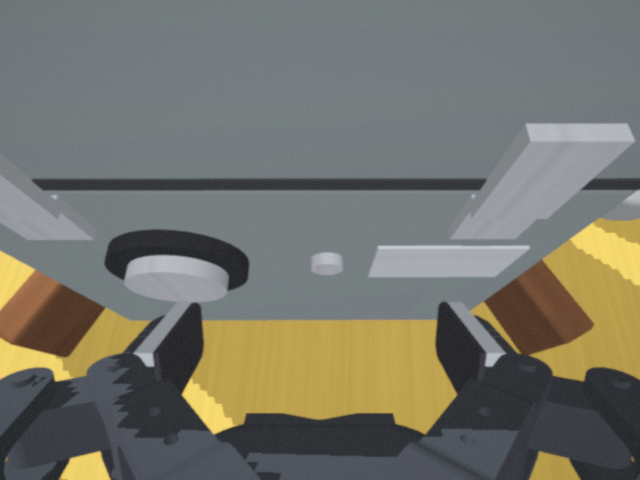

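View pics/scene10.png

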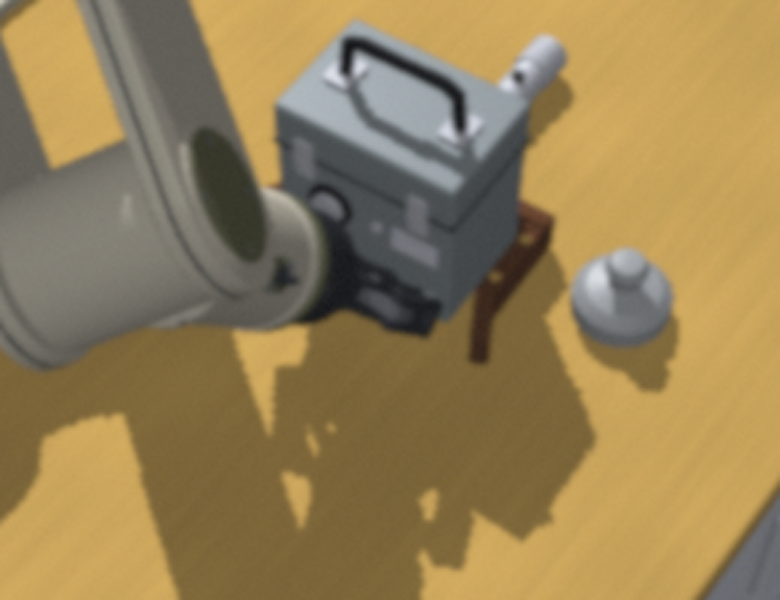

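>>> {"op": "move_arm", "data": {
  "rows": [
    [[0,0,0,0.6,0,-0.8],[0,0,0,1.0,0,-1.2],[0,0,0,1.0,0,-1.2]]
  ]
}}

```text
time: 12.9
tool_pos: [513.2, -0.8, 24.6]
tcp_rot: [179.6, -39.7, 94.4]
ft_force: [-4.2, -26.5, 2.1]
finger_gap: 85.5
```

>>> {"op": "move_arm", "data": {
  "rows": [
    [[0,0,0,-0.6,0,0.8],[0,0,0,-1.3,0,1.6],[0,0,0,-1.9,0,2.4],[0,0,0,-1.9,0,2.4]]
  ]
}}

```text
time: 13.3
tool_pos: [513.1, -1.3, 24.6]
tcp_rot: [179.6, -39.6, 91.4]
ft_force: [-1.8, -29.8, 0.8]
finger_gap: 85.6
```

>>> {"op": "move_arm", "data": {
  "rows": [
    [[0,0,0,0.5,0,-0.6],[0,0,0,1.0,0,-1.2],[0,0,0,1.0,0,-1.2]]
  ]
}}

```text
time: 13.6
tool_pos: [513.1, -0.2, 24.6]
tcp_rot: [179.7, -39.7, 93.0]
ft_force: [-2.9, -25.1, 0.9]
finger_gap: 85.2
```

>>> {"op": "move_arm", "data": {
  "rows": [
    [[-0.004,0,-0.0032,0,0,0],[-0.015,0,-0.0126,0,0,0],[-0.035,0,-0.029,0,0,0],[-0.06,0,-0.05,0,0,0],[-0.06,0,-0.05,0,0,0],[-0.06,0,-0.05,0,0,0]]
  ]
}}

```text
time: 14.2
tool_pos: [515.8, -74.2, 23.9]
tcp_rot: [179.9, -40.2, 92.9]
ft_force: [-0.1, 0.6, -0.7]
finger_gap: 85.7
```

```bash
python3 -c "
from h import *
from bench import sensors
s=sensors.sense();p=s['tool_pos'];print(p,s['tcp_rot'])
print(delta(p,s['tcp_rot'],[p[0],p[1]-20,320],rot(s['tcp_rot'])),delta(p,s['tcp_rot'],[500,-80,400],toolR(93,0)))"
```

```text
[515.75178482 -74.16534016  23.92234796] [179.91936789 -40.22413401  92.89881459]
[0.1759, -0.0007, -0.239, 0.0, 0.0, 0.0] [0.239, -0.0156, -0.2904, 0.11, -40.22, -0.13]
```

>>> {"op": "move_arm", "data": {
  "rows": [
    [[0.088,0,-0.12,0,0,0],[0.088,0,-0.12,0,0,0],[0.088,0,-0.12,0,0,0],[0.176,0,-0.239,0,0,0],[0.176,0,-0.239,0,0,0],[0.176,0,-0.239,0,0,0],[0.176,0,-0.239,0,0,0],[0.239,-0.016,-0.29,0,-40,0],[0.239,-0.016,-0.29,0,-40,0],[0.239,-0.016,-0.29,0,-40,0],[0.239,-0.016,-0.29,0,-40,0],[0.239,-0.016,-0.29,0,-40,0],[0.239,-0.016,-0.29,0,-40,0],[0.239,-0.016,-0.29,0,-40,0]]
  ]
}}

```text
time: 15.6
tool_pos: [499.2, -77.3, 398.9]
tcp_rot: [180.0, -0.3, 93.1]
ft_force: [-0.4, -0.2, 0.4]
finger_gap: 85.1
```

```bash
python3 look.py 11
```

```text
(no output)
```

View pics/wrist11.png

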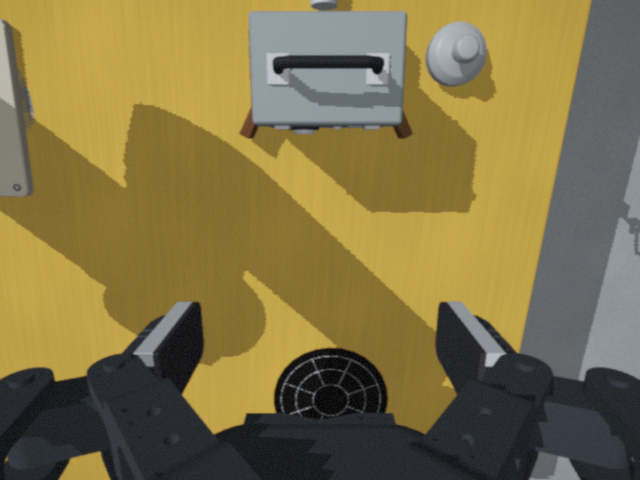

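View pics/scene11.png

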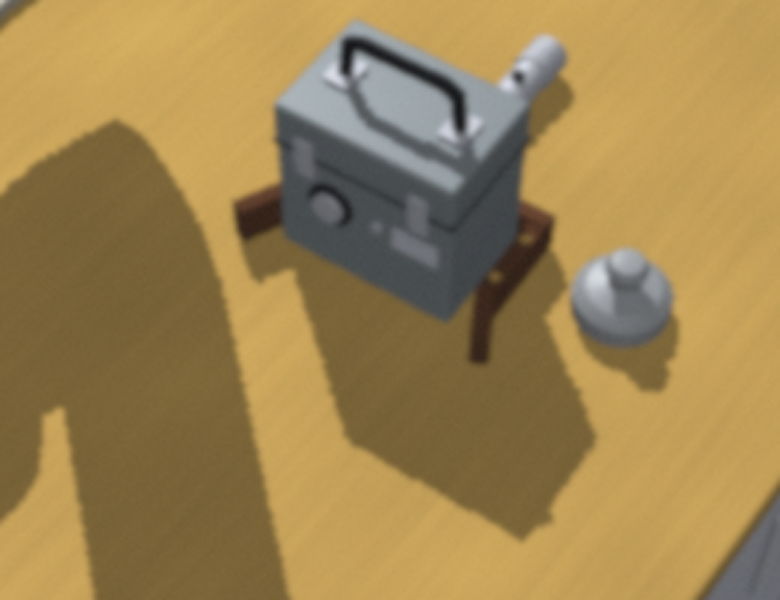

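View pics/side11.png

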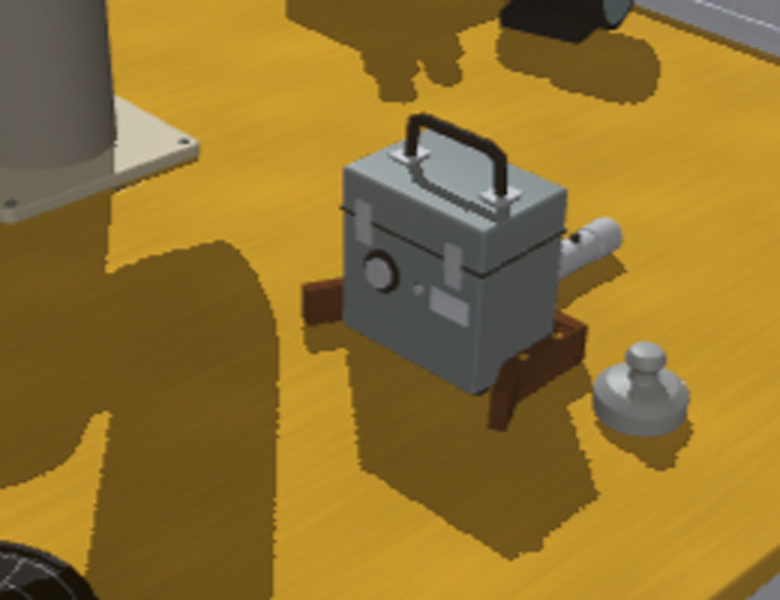

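```bash
python3 - <<'E'
from meas import *
y=(np.array([500.9,44.2]),92.9)
b=boxfit("scene",[(276,103),(355,19),(528,102),(457,194)]); print(b,rel(b,y))
b=boxfit("side",[(343,168),(425,128),(567,188),(487,235)]); print(b,rel(b,y))
E
```

```text
(array([500.28331298,  46.81912051]), np.float64(93.4837530209179), array([[-1.69793155, -2.77313271],
       [-2.02290703,  1.6337927 ],
       [ 3.07477956,  3.03825247],
       [ 0.64605901, -1.89891245]])) (array([2.6, 0.5]), np.float64(0.6))
(array([504.08473153,  45.25733616]), np.float64(94.17085933920966), array([[-1.80726265, -2.30857351],
       [-0.13799304,  0.6783282 ],
       [ 2.1243039 ,  1.96234044],
       [-0.17904821, -0.33209513]])) (array([ 0.9, -3.2]), np.float64(1.3))
```

>>> {"op": "move_arm", "data": {
  "rows": [
    [[0.24,0,0,0,0,0],[0.24,0,0,0,0,0],[0.24,0,0,0,0,0],[0.24,0,0,0,0,0],[0.24,0,0,0,0,0],[0.24,0,0,0,0,0],[0.24,0,0,0,0,0],[0.24,0,0,0,0,0],[0.24,0,0,0,0,0]]
  ]
}}

```text
time: 16.75
tool_pos: [487.7, 159.4, 400.4]
tcp_rot: [179.9, -0.2, 92.8]
ft_force: [-0.1, 0.1, 0.6]
finger_gap: 85.3
```

```bash
python3 look.py 12;python3 look.py 13; python3 -c "
import cv2
a=cv2.imread('pics/wrist12.png'); cv2.imwrite('pics/w12.png',a)"
```

```text
(no output)
```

View pics/wrist13.png

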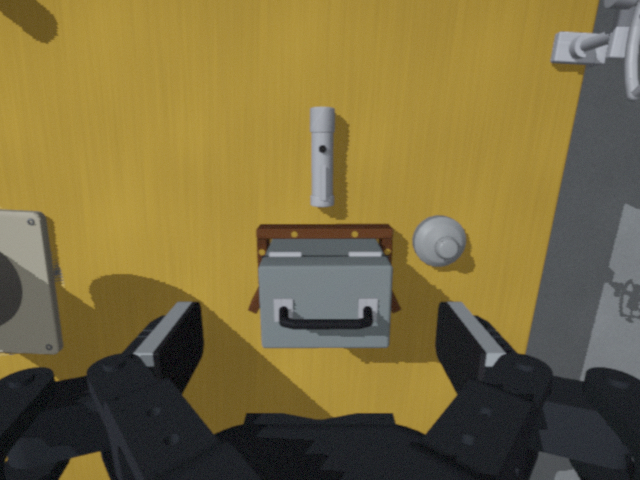

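The body's front face meets the inner edge of the back chock evenly from (270,238) to (380,238). The lid is parallel to the chock, and no shelf shows between box and chock. The bystanders are where they were, and the gripper is clear.

```bash
python3 -c "
from bench import sensors, hand_in
s=sensors.sense();print(s['time'],s['qd'].round(2),s['ft_force'].round(2))
print(hand_in())"
```

```text
17.05 [ 0.29 -0.03 -0.06  0.   -0.    0.08] [-0.47 -0.53  0.24]
the job is handed in; nothing more can be done
None
```

The battery box is home in the chocks, upright and square against the back chock, and the job is handed in at about 17 s of the 51 s allowed.

I leaned the tool back 40° and pushed on the steel face with two open fingertips. The tool point was 25 mm above the shelf, and I estimate the fingertips touched at about 35 mm. The box slid without tipping. I steered it along a shallow S to take out about 25 mm of offset and 12° of turn, then pressed it home with about 30 N at most.

**Checks at the end:**
- **Fully home:** the push came to a hard stop, and twisting the tool about 1.5° each way moved the box no further.
- **Seen from above:** the last wrist picture shows no gap between box and back chock, and the lid parallel to it.
- **Bystanders:** the chart weight and flashlight looked undisturbed in the last picture. The star finder was out of that view, but the picture just before showed it lying undisturbed and nothing moved near it afterwards.
- **Gripper:** it finished well above everything, with the force reading near zero.

**Disagreement:** the two camera fits differ slightly. The scene camera puts the box at (+2.6, +0.5) mm and +0.6° in the bay frame, and the side camera at (+0.9, −3.2) mm and +1.3°. The box cannot really be past the back chock, so I take this as calibration and corner-picking error. The wrist camera also placed both box and bay about 6 mm farther along y than the other cameras, so I steered by the box's position relative to the bay.

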